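# Set out the pill-filling station round the weekly organiser

## Robot

A 6-joint arm with a two-finger parallel gripper is mounted at the origin on a cart in front of the work surface, level with it; the furniture and walls round the work are solid. World frame = base frame: x ahead of the robot, y to its left, z up, the work surface at z = 0. Lengths are in m, angles in rad, forces in N, time in s.
With the tool pointing down it reaches from about 0.35 to 0.775 m from the base axis. Payload 5.5 kg.
Tool frame: the origin (TCP) lies between the finger pads; the fingertips stand 19 mm ahead of it and the grasp point (between the pads) is the TCP; z points along the fingers, y is the line along which they close (so a half turn about z gives the same grasp; the last joint's range is limited). The gripper opens to 85 mm and grips with 20 to 120 N. Pads are 22 mm wide; open, the fingers measure 114 mm over their backs; the gripper's body (76 mm by 85 mm) begins 54 mm behind the grasp point. The pads swing forward as they close: fully open they stand 13 mm farther back than shut.
Start: joints at [-1.245, 0.313, 0.046, 1.304, 0, 1.431], TCP at [0.258, -0.514, 0.25] pointing down, gripper open.
Joint ranges: [-2.76, 2.76], [-0.86, 1.69], [-1.03, 1.26], [-2.2, 2.34], [-1.47, 1.5], [-3.14, 3.14]. Speed limits (rad/s): [2.57, 2.57, 3.14, 3.14, 3.14, 3.14].

## Interface

Orientations are given as a unit quaternion [w, x, y, z].
In Python, from workcell import env gives the robot as it stands.
- The arm moves only by the tool carry_out, never from a script. Its argument "increments" is a list that holds one entry, the list of rows, each a list of 6 numbers: the shift along the tool's x, y, z each as a share of 50 cm, from -1 to 1, then the turn, a rotation vector about the tool's x, y, z each as a share of 2 pi rad, from -1 to 1. In form: [[[x, y, z, ax, ay, az], ...]]. A call has 1 to 5 rows; each row is the pose to reach, as a shift and turn from the pose commanded when the call began, along the tool's axes at that moment, turning the shorter way round; what a row does not reach only later rows make up. A row lasts 1/8 s, in which the tool goes at most 62.5 mm and 10.7 degrees, less where a joint would pass 70% of its speed; a pose out of reach is approached as far as the arm can. A call with a number of a shift or a turn outside -1 to 1 is refused whole. A call with a gripper value outside its range is refused whole. "jaw" is the closure, from 0 (fully open) to 1 (shut), set as the call begins (left out, the last holds). The fingers move at their own pace and stop on an object; "squeeze" is the grip in N (left out, the last holds). Time passes only in rows, so rows that repeat a pose let the fingers close. It gives the time, the measured TCP pose, the force, the opening and the grip force at its end, in the units of the state.
- env.get_state(): the state, without advancing time (a new reading comes with each control period).
- env.read_camera(name): name is "scene" or "top" or "wrist"; returns a dict with "frame" (400x640x3 uint8, blue, green, red), "z_map" (400x640 float32, m along the optical axis (not along the pixel's ray), 0 where there is no reading), "intrinsics" (3x3 intrinsics, pixels), "R" (3x3) and "t" (3): a world point X has camera coordinates R X + t; the wrist camera has in their place "T_tool_cam" (4x4, takes a point from camera to tool coordinates, whose origin is the TCP and whose axes are the flange's). Camera axes: x right, y down, z forward; pixel columns grow to the right and rows downward; lengths in m; the calibration is good to about 2 mm. A picture is of the moment at which its call begins: read the wrist's pose just before it.
- env.hand_in(): hands the job in; it is judged then, once.
Trained networks look in the newest picture that a camera, given by its name, has taken for a name from the list of things; names that differ only in an ending like _2 or _b are one class to them, and where a whole thing is asked for, a point or a joint stands for the part that bears it (a point fixed in the world has none). Each returns a list of dicts, best first, with "score" (0 to 1); they miss things now and then, are a little off and sometimes report something else, mostly with a low value. They report only what shows in the picture. A call takes as long as a camera call. They do not tell look-alikes from the thing itself.
- env.find_in(camera, name): "position" ([x, y, z] in m, in world coordinates, good to about 4 mm: the middle of the surface that is visible of it).
The state is a dict: "clock": time; "joint_pos": joint angles; "qvel": joint speeds; "tau": joint torques, N m; "tcp_pos": TCP position; "orientation": TCP orientation; "wrist_force": force on the tool from outside, world axes, zero at the start; "ft_torque": the same for the moment, N m; "finger_gap": finger opening in m; "grip_force": force on a finger pad.
Only numpy, scipy, OpenCV 4.12 (cv2) and the standard library are available. Lean on these libraries where they do the work, as an engineer would, in place of code of your own. Each camera call takes 0.05 s, during which the arm holds its last target. There are 200 camera calls.

## Task

Set out the things for filling the long weekly pill organiser. Stand the largest bottle in line with the organiser, midway between the organiser's end and the short stack of dose cups; at the organiser's other end lay the flat carton in line with it and crosswise (its long side at right angles to the organiser), with a 3.5 cm gap, and stand the smallest bottle on the middle of the carton; stand the empty white dose cup upright in front of the middle of the organiser, on the side towards the robot, again with a 3.5 cm gap. Leave the dose-cup stack and the middle-sized bottle standing where they are.

Things in the scene. Friction and masses are not known exactly. Their poses are not given: they have to be found in the camera images.
- organiser: The weekly pill organiser: long, low, teal box with seven white lids in a row, 38 x 186 x 24 mm (lids shut, fixed to the desk, does not move). Origin on the desk under it. Its y runs along its length, both ends 93 mm from the origin. Its x points across it to the far side, away from the robot: the far face is at x = +19 mm, the near face (towards the robot) at x = -16 mm. z up.
- cup_stack: The short stack of dose cups (green cup, white cup, red lid), about 64 mm across, 71 mm tall, loose. Origin at its centre on the underside, z up. It stands in line with the organiser, off one end or the other: its centre is 240 mm from the organiser's origin along the organiser's y, at +y in some starts and at -y in others. Stays there.
- middle_bottle: The middle-sized of the three white tablet bottles, 43 mm diameter, 66 mm tall, loose. Origin at the centre of its underside, z up. It stands in line with the organiser off the end away from the dose-cup stack, 240 mm from the organiser's origin. Stays there.
- carton: Flat medicine carton, red and white, lying flat: 55 mm (its x) x 85 mm (its y) x 20 mm high, closed and rigid, about 35 g. Origin at the centre of its underside, z up. To be moved.
- small_bottle: The smallest tablet bottle, with a cap: body 38 mm diameter and 46 mm high, cap 32 mm diameter, 56 mm tall in all, about 70 g. Origin at the centre of its underside, z up. Stands upright. To be moved onto the carton.
- large_bottle: The largest tablet bottle, with a cap: body 48 mm diameter and 65 mm high, cap 41 mm diameter, 78 mm tall in all, about 60 g. Origin at the centre of its underside, z up. Stands upright. To be moved.
- dose_cup: Empty white dose cup, open at the top, no tab: 62 mm diameter at the rim narrowing to 52 mm at the foot, 40 mm tall, rigid, about 10 g. Origin at the centre of its underside, z up. Stands upright. To be moved.
There are look-alikes about, which are no part of the job. Leave any yellow look-alike of the large_bottle alone.

How it is judged:
At the end, for the whole second after the job is handed in: Largest bottle midway between organiser end and dose-cup stack, carton crosswise (0.2 rad) off the other end (gap 35 mm), white cup before the middle of the near side (gap 35 mm), each within 14 mm along and across; smallest bottle on the carton within 12 mm of its centre; all upright and still (x of carton in the frame of organiser between -0.014 and 0.014 m and ((y of cup_stack in the frame of organiser above 0 m and y of carton in the frame of organiser between -0.1695 and -0.1415 m) or (y of cup_stack in the frame of organiser below 0 m and y of carton in the frame of organiser between 0.1415 and 0.1695 m)) and angle between the y axis of carton and the x axis of organiser, either way round below 0.2 rad and z of carton in the frame of organiser between -0.005 and 0.005 m and x of small_bottle in the frame of carton between -0.012 and 0.012 m and y of small_bottle in the frame of carton between -0.012 and 0.012 m and z of small_bottle in the frame of carton between 0.015 and 0.025 m and x of large_bottle in the frame of organiser between -0.014 and 0.014 m and ((y of cup_stack in the frame of organiser above 0 m and y of large_bottle in the frame of organiser between 0.1365 and 0.1645 m) or (y of cup_stack in the frame of organiser below 0 m and y of large_bottle in the frame of organiser between -0.1645 and -0.1365 m)) and z of large_bottle in the frame of organiser between -0.005 and 0.005 m and x of dose_cup in the frame of organiser between -0.095 and -0.067 m and y of dose_cup in the frame of organiser between -0.014 and 0.014 m and z of dose_cup in the frame of organiser between -0.005 and 0.005 m and angle between each of carton, small_bottle, large_bottle, dose_cup's own z axis and vertical below 0.1 rad and linear speed of each of carton, small_bottle, large_bottle, dose_cup below 0.02 m/s); the robot touches nothing.
It fails at once if the dose-cup stack is moved more than 20 mm or tipped (distance of cup_stack from where it was at the start of the episode above 0.02 m or angle between cup_stack's own z axis and vertical above 0.35 rad).
It fails at once if the middle-sized bottle is moved more than 20 mm or tipped (distance of middle_bottle from where it was at the start of the episode above 0.02 m or angle between middle_bottle's own z axis and vertical above 0.35 rad).
It also fails if it takes over 120 s, if anything falls off the work surface, if the arm or the gripper's body presses on something with over 40 N, if the wrist force passes 120 N, or if a joint passes its speed limit or range.

## Working session

There is one attempt and no reset: what is moved stays moved. The work goes in short steps, Python scripts to look and compute and a tool call to move; the robot and the scene stay as the last step left them, time stands still between calls to the robot, and variables do not carry over. Pictures are saved under pics/ and viewed, at most 14 in all, crops included, and the job is handed in when it is done.

Besides the shell and the picture viewer there is one more tool, called after "Request:" as a command line: name --argument value ..., lists and objects as JSON in quotes. carry_out: Moves the arm, as the interface text tells. Its arguments: {"type":"object","properties":{"increments":{"type":"array","items":{"type":"array","items":{"type":"array","items":{"type":"number","minimum":-1,"maximum":1}}}},"jaw":{"type":"number"},"squeeze":{"type":"number"}},"required":["increments"]}

```bash
mkdir -p pics; cat > h.py <<'E'
import numpy as np, cv2
from workcell import env
def detect(cam,names):
    for n in names:
        for d in env.find_in(cam,n)[:4]:
            print(cam,n,round(d['score'],2),np.round(d['position'],3))
E
python3 - <<'E'
from h import *
s=env.get_state();print(s['clock'],s['tcp_pos'],s['orientation'])
for c in ['top','scene']:
    r=env.read_camera(c);cv2.imwrite(f'pics/{c}0.png',r['frame'])
    print(r['intrinsics'],r['R'],r['t'])
    detect(c,['organiser','cup_stack','middle_bottle','carton','small_bottle','large_bottle','dose_cup'])
E
```

```text
0.0 [ 0.25808837 -0.51327253  0.24938444] [-9.45604252e-04  9.73002524e-01  2.30792519e-01 -8.54332829e-05]
[[386.42611319   0.         318.26618998]
 [  0.         386.42611319 198.76003083]
 [  0.           0.           1.        ]] [[ 0.02036969 -0.99976728  0.00710308]
 [-0.99915036 -0.02061068 -0.03568975]
 [ 0.03582784 -0.00637005 -0.99933767]] [-0.09507959  0.49870208  1.14857146]
top organiser 0.55 [ 0.573 -0.16   0.024]
top organiser 0.19 [0.598 0.215 0.026]
top cup_stack 0.66 [0.707 0.035 0.065]
top middle_bottle 0.45 [ 0.436 -0.344  0.067]
top carton 0.69 [0.596 0.213 0.023]
top carton 0.38 [0.492 0.036 0.078]
top large_bottle 0.8 [0.491 0.034 0.076]
top large_bottle 0.71 [ 0.42  -0.038  0.075]
top dose_cup 0.7 [0.534 0.129 0.008]
[[431.19833323   0.         320.03822681]
 [  0.         431.19833323 201.05460001]
 [  0.           0.           1.        ]] [[ 0.6174261  -0.78659835 -0.00693142]
 [-0.32853587 -0.24985201 -0.91084475]
 [ 0.71473715  0.56465654 -0.41269093]] [-0.38511144  0.19847255  0.91681614]
scene organiser 0.61 [ 0.555 -0.174  0.021]
scene cup_stack 0.96 [0.695 0.022 0.047]
scene cup_stack 0.27 [0.513 0.127 0.025]
scene middle_bottle 0.91 [ 0.413 -0.362  0.038]
scene carton 0.71 [0.592 0.219 0.017]
scene small_bottle 0.91 [ 0.329 -0.281  0.04 ]
scene small_bottle 0.23 [0.478 0.027 0.059]
scene large_bottle 0.86 [ 0.403 -0.054  0.052]
scene large_bottle 0.79 [0.478 0.03  0.063]
scene dose_cup 0.58 [0.511 0.124 0.025]
```

View pics/top0.png

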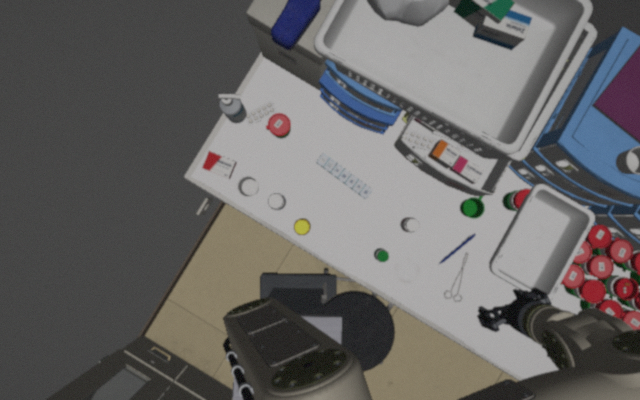

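View pics/scene0.png

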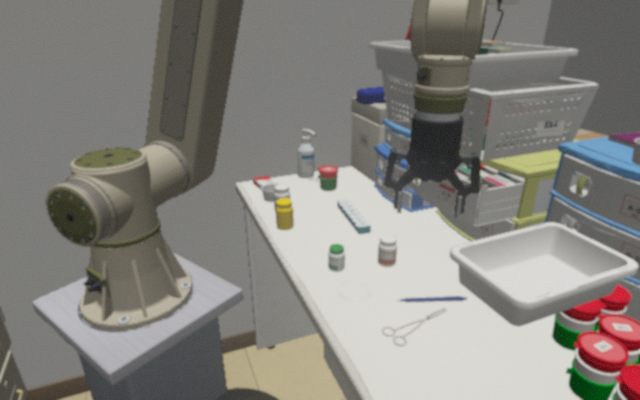

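The top view shows the organiser at (344,175) and the cup stack at (279,125). The middle bottle is at (410,225) and the green-capped small bottle at (382,255). The white large bottle is at (276,201), with its yellow look-alike at (302,227). The cup is at (249,186) and the carton at (219,165). I'll enlarge the views to confirm.

```bash
python3 - <<'E'
import cv2
from h import *
a=cv2.imread('pics/top0.png')[100:290,185:435];cv2.imwrite('pics/topc.png',cv2.resize(a,None,fx=3,fy=3,interpolation=cv2.INTER_CUBIC))
a=cv2.imread('pics/scene0.png')[150:310,235:435];cv2.imwrite('pics/scenec.png',cv2.resize(a,None,fx=3.6,fy=3.6,interpolation=cv2.INTER_CUBIC))
E
```

```text
(no output)
```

View pics/topc.png

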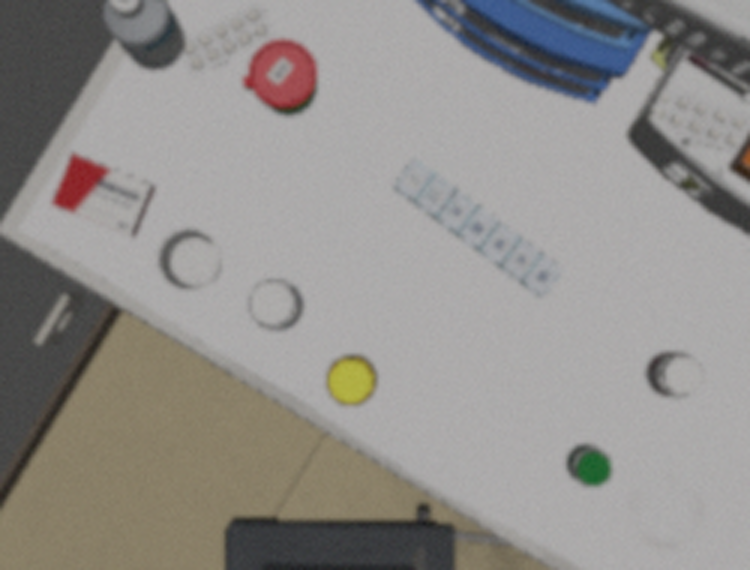

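View pics/scenec.png

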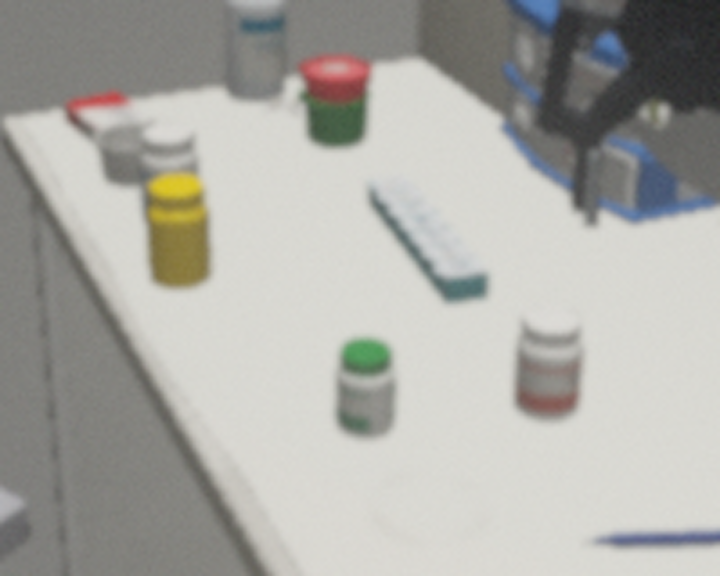

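The large-bottle candidates are the white one at (276,201) and the yellow one at (302,227). White fits, since the yellow one is the look-alike to leave alone. The enlarged crops confirm this. The carton is at (219,165), the open white cup at (249,186) and the green-capped small bottle at (382,255). Next I'll measure positions from depth.

```bash
cat >> h.py <<'E'
def cloud(cam='top'):
    r=env.read_camera(cam);K=r['intrinsics'];z=r['z_map']
    v,u=np.mgrid[:400,:640]
    P=np.stack([(u-K[0,2])/K[0,0]*z,(v-K[1,2])/K[1,1]*z,z],-1)
    W=(P-r['t'])@r['R']; W[z<=0]=np.nan
    return r['frame'],W
def blob(W,c,rad,lo,hi):
    m=(np.hypot(W[...,0]-c[0],W[...,1]-c[1])<rad)&(W[...,2]>lo)&(W[...,2]<hi)
    p=W[m][:,:2]
    return p,W[m][:,2]
def rect(p):
    c,s,a=cv2.minAreaRect((p*1000).astype(np.float32));
    return np.round(c,1),np.round(s,1),round(a,1)
def circ(p): return np.round(np.array(cv2.minEnclosingCircle((p*1000).astype(np.float32))[0]),1),round(cv2.minEnclosingCircle((p*1000).astype(np.float32))[1],1)
T={'organiser':((.567,-.16),.11,.012,.05),'stack':((.703,.03),.05,.055,.09),'mid':((.43,-.348),.04,.05,.09),'carton':((.596,.213),.06,.011,.04),
'small':((.333,-.275),.035,.04,.08),'large':((.488,.033),.04,.066,.1),'yellow':((.415,-.042),.04,.06,.1),'cup':((.525,.126),.05,.028,.06),'carton_new':((.47,-.286),.06,.011,.03)}
def meas(W,names):
    for n in names:
        p,z=blob(W,*T[n]); print(n,len(p),'z',np.round(np.percentile(z,[50,95]),3),'rect',rect(p),'circ',circ(p),'mean',np.round(p.mean(0),4))
E
python3 - <<'E'
from h import *
f,W=cloud();meas(W,list(T)[:8])
env.read_camera('top');detect('top',['small_bottle'])
def px(u,v,z):
    r=R
    K=r['intrinsics'];d=r['R'].T@np.array([(u-K[0,2])/K[0,0],(v-K[1,2])/K[1,1],1]);o=-r['R'].T@r['t'];return (o+d*(z-o[2])/d[2])[:2]
R=env.read_camera('top')
for n,z,l in [('org',.024,[(407,158),(393,188),(557,265),(540,297)]),('stack',.071,[(286,76)]),('mid',.066,[(683,375)]),('large',.078,[(273,303)]),('cup',.04,[(192,260)]),('carton',.02,[(72,157),(155,184),(135,236),(53,207)]),('small',.056,[(593,466)])]:
    q=[px(185+(a-1)/3,100+(b-1)/3,z) for a,b in l];print(n,np.round(np.mean(q,0),4),np.round(q,3).tolist())
E
```

```text
organiser 760 z [0.023 0.027] rect (array([ 570.8, -159.7]), array([185.1,  38.8]), 54.3) circ (array([ 572.6, -161.3]), 93.7) mean [ 0.5712 -0.16  ]
stack 426 z [0.069 0.073] rect (array([710.8,  32. ]), array([63.9, 63.6]), 50.3) circ (array([710.1,  35.1]), 35.4) mean [0.71   0.0326]
mid 158 z [0.065 0.069] rect (array([ 430.3, -352.2]), array([37.7, 37.5]), 0.8) circ (array([ 431.3, -352. ]), 20.4) mean [ 0.4311 -0.3518]
carton 540 z [0.02  0.023] rect (array([597.2, 213.9]), array([86.8, 54.8]), 69.4) circ (array([597.4, 213.8]), 49.9) mean [0.5968 0.2132]
small 125 z [0.055 0.059] rect (array([ 340.2, -272.1]), array([33.8, 32. ]), 34.9) circ (array([ 339.9, -271.4]), 17.9) mean [ 0.3407 -0.2715]
large 173 z [0.077 0.081] rect (array([490.7,  36.4]), array([36.7, 41.9]), 1.4) circ (array([490.7,  36.4]), 21.0) mean [0.4908 0.0362]
yellow 177 z [0.078 0.082] rect (array([419.3, -38.1]), array([40.2, 41.8]), 23.5) circ (array([418.5, -39.2]), 21.7) mean [ 0.4196 -0.0393]
cup 97 z [0.039 0.042] rect (array([532.6, 122.3]), array([58.8, 61.3]), 0.6) circ (array([533.2, 121.9]), 31.3) mean [0.5338 0.1279]
top small_bottle 0.45 [ 0.344 -0.266  0.056]
org [ 0.5711 -0.1558] [[0.638, -0.088], [0.608, -0.075], [0.535, -0.238], [0.503, -0.222]]
stack [0.7067 0.029 ] [[0.707, 0.029]]
mid [ 0.4302 -0.3538] [[0.43, -0.354]]
large [0.4902 0.0354] [[0.49, 0.035]]
cup [0.5315 0.119 ] [[0.532, 0.119]]
carton [0.5945 0.2115] [[0.633, 0.244], [0.607, 0.161], [0.555, 0.179], [0.582, 0.261]]
small [ 0.3415 -0.2713] [[0.342, -0.271]]
```

```bash
cat >> h.py <<'E'
from scipy.spatial.transform import Rotation as Ro
def Rd(phi):
    c,s=np.cos(np.radians(phi)),np.sin(np.radians(phi));return Ro.from_matrix([[c,s,0],[s,-c,0],[0,0,-1]])
def plan(wps,cur=None):
    """wps: list of (x,y,z,phi). prints a row per chunk of <=5 steps, relative to the previous chunk end"""
    if cur is None:
        s=env.get_state();p=np.array(s['tcp_pos']);q=np.array(s['orientation']);R=Ro.from_quat(q[[1,2,3,0]])
        print('now',np.round(p,4),'grip',round(s['finger_gap'],4),'t',s['clock'],'j',np.round(s['joint_pos'],2))
    else: p=np.array(cur[:3]);R=Rd(cur[3])
    for w in wps:
        pt=np.array(w[:3]);Rt=Rd(w[3]);
        rv=(R.inv()*Rt).as_rotvec();d=pt-p
        n=max(np.linalg.norm(d)/.055,np.degrees(np.linalg.norm(rv))/9.5);k=int(np.ceil(n/5)) or 1
        for i in range(k):
            Ri=R*Ro.from_rotvec(rv/k*i);row=np.r_[Ri.inv().apply(d/k)/.5,rv/k/(2*np.pi)]
            print(w,i+1,'/',k,'rows',int(np.ceil(n/k)) or 1,np.round(row,4).tolist())
        p,R=pt,Rt
E
python3 -c "
from h import *
plan([(.45,-.2,.25,50),(.597,.213,.2,70.5),(.597,.213,.016,70.5)])"
```

```text
now [ 0.2582 -0.5138  0.2504] grip 0.0855 t 1.0 j [-1.24  0.31  0.05  1.3  -0.    1.43]
(0.45, -0.2, 0.25, 50) 1 / 2 rows 4 [0.3123, -0.1943, 0.0003, 0.0, 0.0, -0.0324]
(0.45, -0.2, 0.25, 50) 2 / 2 rows 4 [0.3451, -0.1272, 0.0003, 0.0, 0.0, -0.0324]
(0.597, 0.213, 0.2, 70.5) 1 / 2 rows 5 [0.4109, -0.1529, 0.05, 0.0, 0.0, -0.0285]
(0.597, 0.213, 0.2, 70.5) 2 / 2 rows 5 [0.4315, -0.0773, 0.05, 0.0, 0.0, -0.0285]
(0.597, 0.213, 0.016, 70.5) 1 / 1 rows 4 [0.0, 0.0, 0.368, 0.0, 0.0, 0.0]
```

Request:
carry_out --increments '[[[0.312,-0.194,0,0,0,-0.0324],[0.312,-0.194,0,0,0,-0.0324],[0.312,-0.194,0,0,0,-0.0324],[0.312,-0.194,0,0,0,-0.0324],[0.312,-0.194,0,0,0,-0.0324]]]' --jaw 0 --squeeze 30

```text
clock: 1.62
tcp_pos: [0.3543, -0.3573, 0.2506]
orientation: [0.001, 0.944, 0.329, -0.0]
wrist_force: [0.9, 0.3, 0.4]
finger_gap: 0.085
grip_force: 0.0
```

Request:
carry_out --increments '[[[0.345,-0.127,0,0,0,-0.0324],[0.345,-0.127,0,0,0,-0.0324],[0.345,-0.127,0,0,0,-0.0324],[0.345,-0.127,0,0,0,-0.0324],[0.345,-0.127,0,0,0,-0.0324]]]'

```text
clock: 2.25
tcp_pos: [0.4498, -0.2015, 0.2502]
orientation: [0.0, 0.906, 0.422, -0.0]
wrist_force: [0.3, -0.3, -0.5]
finger_gap: 0.0854
grip_force: 0.0
```

Request:
carry_out --increments '[[[0.411,-0.153,0.05,0,0,-0.0285],[0.411,-0.153,0.05,0,0,-0.0285],[0.411,-0.153,0.05,0,0,-0.0285],[0.411,-0.153,0.05,0,0,-0.0285],[0.411,-0.153,0.05,0,0,-0.0285]]]'

```text
clock: 2.88
tcp_pos: [0.5238, 0.006, 0.2247]
orientation: [-0.0, 0.865, 0.502, -0.0]
wrist_force: [-0.9, -0.4, 0.9]
finger_gap: 0.0857
grip_force: 0.0
```

Request:
carry_out --increments '[[[0.431,-0.077,0.05,0,0,-0.0285],[0.431,-0.077,0.05,0,0,-0.0285],[0.431,-0.077,0.05,0,0,-0.0285],[0.431,-0.077,0.05,0,0,-0.0285],[0.431,-0.077,0.05,0,0,-0.0285]]]'

```text
clock: 3.5
tcp_pos: [0.598, 0.2117, 0.1993]
orientation: [0.0, 0.817, 0.577, -0.001]
wrist_force: [-0.5, -0.4, -0.0]
finger_gap: 0.0851
grip_force: 0.0
```

```bash
python3 -c "
from h import *
f,W=cloud();meas(W,['carton','cup','large'])
plan([(.597,.213,.1,70.5),(.597,.213,.016,70.5)])"
```

```text
carton 539 z [0.02  0.023] rect (array([597.1, 213.6]), array([86.6, 54.8]), 69.4) circ (array([597.7, 214.7]), 49.7) mean [0.5971 0.2135]
cup 92 z [0.039 0.043] rect (array([532.5, 122.7]), array([59.1, 62.3]), 0.5) circ (array([533.9, 122.4]), 31.7) mean [0.5346 0.1271]
large 175 z [0.077 0.081] rect (array([490.8,  36.3]), array([36.9, 41.7]), 1.1) circ (array([490.8,  36.4]), 20.9) mean [0.4907 0.0361]
now [0.5976 0.2106 0.1996] grip 0.0852 t 3.55 j [ 0.21  0.45  0.12  1.24 -0.    2.12]
(0.597, 0.213, 0.1, 70.5) 1 / 1 rows 2 [0.0044, -0.0026, 0.1993, -0.0001, 0.0002, -0.0002]
(0.597, 0.213, 0.016, 70.5) 1 / 1 rows 2 [0.0, 0.0, 0.168, 0.0, 0.0, 0.0]
```

Request:
carry_out --increments '[[[0.003,-0.001,0.2,0,0,0],[0.003,-0.001,0.2,0,0,0],[0.003,-0.001,0.36,0,0,0],[0.003,-0.001,0.366,0,0,0],[0.003,-0.001,0.366,0,0,0]]]'

```text
clock: 4.18
tcp_pos: [0.5955, 0.2108, 0.0156]
orientation: [-0.001, 0.818, 0.576, -0.002]
wrist_force: [0.5, -0.2, 0.6]
finger_gap: 0.0853
grip_force: 0.0
```

Request:
carry_out --increments '[[[0,0,0,0,0,0],[0,0,0,0,0,0],[0,0,0,0,0,0],[0,0,0,0,0,0],[0,0,0,0,0,0]]]' --jaw 1 --squeeze 30

```text
clock: 4.8
tcp_pos: [0.5987, 0.214, 0.0196]
orientation: [0.001, 0.817, 0.577, 0.002]
wrist_force: [0.3, -3.6, 6.9]
finger_gap: 0.0543
grip_force: 33.4
```

Request:
carry_out --increments '[[[0,0,-0.1,0,0,0],[0,0,-0.2,0,0,0],[0,0,-0.3,0,0,0],[0,0,-0.3,0,0,0]]]'

```text
clock: 5.3
tcp_pos: [0.5998, 0.2152, 0.1733]
orientation: [0.002, 0.816, 0.578, 0.005]
wrist_force: [-0.0, 0.9, -0.1]
finger_gap: 0.0541
grip_force: 32.6
```

```bash
python3 -c "
from h import *
f,W=cloud();cv2.imwrite('pics/t1.png',cv2.resize(f[100:290,185:435],None,fx=3,fy=3))
c=(.4794,-.2856)
plan([(.56,-.03,.2,107),(*c,.17,144.2),(*c,.022,144.2)])"
```

```text
now [0.5983 0.2148 0.1704] grip 0.0542 t 5.35 j [ 0.22  0.46  0.06  1.17 -0.    2.13]
(0.56, -0.03, 0.2, 107) 1 / 1 rows 5 [-0.487, 0.0909, -0.0603, 0.0009, -0.0002, -0.1012]
(0.4794, -0.2856, 0.17, 144.2) 1 / 1 rows 5 [-0.4417, -0.3036, 0.06, 0.0, 0.0, -0.1033]
(0.4794, -0.2856, 0.022, 144.2) 1 / 1 rows 3 [0.0, 0.0, 0.296, 0.0, 0.0, 0.0]
```

Request:
carry_out --increments '[[[-0.487,0.091,-0.06,0,0,-0.1012],[-0.487,0.091,-0.06,0,0,-0.1012],[-0.487,0.091,-0.06,0,0,-0.1012],[-0.487,0.091,-0.06,0,0,-0.1012],[-0.487,0.091,-0.06,0,0,-0.1012]]]'

```text
clock: 5.98
tcp_pos: [0.5574, -0.0338, 0.1964]
orientation: [-0.001, 0.597, 0.802, -0.001]
wrist_force: [0.9, -0.2, -0.5]
finger_gap: 0.0546
grip_force: 32.6
```

Request:
carry_out --increments '[[[-0.442,-0.304,0.06,0,0,-0.1033],[-0.442,-0.304,0.06,0,0,-0.1033],[-0.442,-0.304,0.06,0,0,-0.1033],[-0.442,-0.304,0.06,0,0,-0.1033],[-0.442,-0.304,0.06,0,0,-0.1033]]]'

```text
clock: 6.6
tcp_pos: [0.4765, -0.2874, 0.1656]
orientation: [-0.001, 0.308, 0.951, 0.0]
wrist_force: [0.5, -0.6, -0.3]
finger_gap: 0.0543
grip_force: 32.5
```

```bash
python3 -c "
from h import *
f,W=cloud();cv2.imwrite('pics/t2.png',cv2.resize(f[100:300,250:450],None,fx=3,fy=3))
c=(.4794,-.2856)
plan([(*c,.05,144.2),(*c,.022,144.2)])"
```

```text
now [ 0.4757 -0.2907  0.1651] grip 0.0542 t 6.65 j [-0.69  0.32 -0.16  1.1  -0.   -0.06]
(0.4794, -0.2856, 0.05, 144.2) 1 / 1 rows 3 [-0.0004, 0.0131, 0.2302, -0.0004, -0.0003, -0.0008]
(0.4794, -0.2856, 0.022, 144.2) 1 / 1 rows 1 [0.0, 0.0, 0.056, 0.0, 0.0, 0.0]
```

View pics/t2.png

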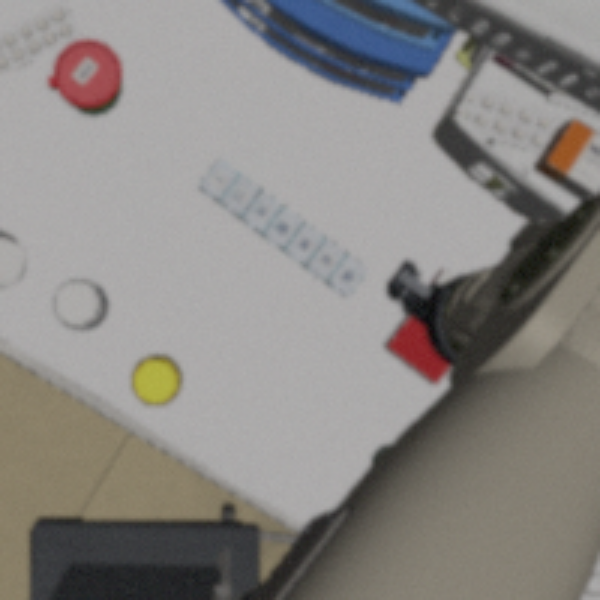

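The carton is held crosswise, with its red end at about (418,348) in the crop. The last two TCP readings differ by 3 mm, so I'll average the pose before lowering.

```bash
sed -i "s/s=env.get_state();p=np.array(s\['tcp_pos'\]);/L=[env.get_state()]+[(env.read_camera('wrist'),env.get_state())[1] for _ in range(4)];s=L[-1];Q=np.array([l['tcp_pos'] for l in L]);p=Q.mean(0);print('std mm',np.round(Q.std(0)*1000,1));/" h.py; python3 -c "
from h import *
c=(.4794,-.2856)
plan([(*c,.05,144.2),(*c,.021,144.2)])"
```

```text
std mm [0.7 2.1 0.5]
now [ 0.4768 -0.2872  0.1657] grip 0.0542 t 6.85 j [-0.68  0.32 -0.16  1.1   0.   -0.06]
(0.4794, -0.2856, 0.05, 144.2) 1 / 1 rows 3 [-0.0029, 0.0055, 0.2314, 0.0001, -0.0003, -0.0001]
(0.4794, -0.2856, 0.021, 144.2) 1 / 1 rows 1 [0.0, 0.0, 0.058, 0.0, 0.0, 0.0]
```

Request:
carry_out --increments '[[[-0.003,0.006,0.12,0,0,0],[-0.003,0.006,0.23,0,0,0],[-0.003,0.006,0.27,0,0,0],[-0.003,0.006,0.289,0,0,0],[-0.003,0.006,0.289,0,0,0]]]'

```text
clock: 7.48
tcp_pos: [0.4812, -0.2837, 0.0228]
orientation: [-0.0, 0.307, 0.952, 0.0]
wrist_force: [0.2, -0.7, -0.7]
finger_gap: 0.0543
grip_force: 32.5
```

Request:
carry_out --increments '[[[0,0,0,0,0,0],[0,0,0,0,0,0],[0,0,0,0,0,0]]]' --jaw 0.2

```text
clock: 7.85
tcp_pos: [0.4811, -0.2852, 0.0237]
orientation: [0.001, 0.308, 0.951, -0.0]
wrist_force: [-0.3, -0.3, 1.3]
finger_gap: 0.068
grip_force: 0.0
```

Request:
carry_out --increments '[[[0,0,-0.1,0,0,0],[0,0,-0.2,0,0,0],[0,0,-0.3,0,0,0],[0,0,-0.35,0,0,0]]]'

```text
clock: 8.35
tcp_pos: [0.4816, -0.2857, 0.2016]
orientation: [0.002, 0.308, 0.951, -0.001]
wrist_force: [-0.4, -0.3, -1.1]
finger_gap: 0.068
grip_force: 0.0
```

```bash
python3 -c "
from h import *
c=(.3405,-.2715)
plan([(*c,.16,144.2),(*c,.034,144.2)])"
```

```text
std mm [0.6 0.5 2.1]
now [ 0.4817 -0.2857  0.201 ] grip 0.0683 t 8.55 j [-0.68  0.3  -0.1   1.17 -0.   -0.05]
(0.3405, -0.2715, 0.16, 144.2) 1 / 1 rows 3 [0.2456, -0.1424, 0.0817, -0.0, 0.0002, -0.0002]
(0.3405, -0.2715, 0.034, 144.2) 1 / 1 rows 3 [0.0, 0.0, 0.252, 0.0, 0.0, 0.0]
```

```bash
python3 -c "
from h import *
c=(.3405,-.2715)
f,W=cloud();meas(W,['small','carton_new'])
plan([(.41,-.28,.2,99),(*c,.16,54.2),(*c,.034,54.2)])"
```

```text
Traceback (most recent call last):
  File "h.py", line 25, in meas
    p,z=blob(W,*T[n]); print(n,len(p),'z',np.round(np.percentile(z,[50,95]),3),'rect',rect(p),'circ',circ(p),'mean',np.round(p.mean(0),4))
                                                   ~~~~~~~~~~~~~^^^^^^^^^^^
IndexError: index -1 is out of bounds for axis 0 with size 0
```

```bash
sed -i "s/p,z=blob(W,\*T\[n\]); print/p,z=blob(W,*T[n]); len(p)>5 and print/" h.py; python3 -c "
from h import *
c=(.4907,.0363)
f,W=cloud();meas(W,['small','carton_new'])
plan([(.49,-.125,.2,99),(*c,.18,54.2),(*c,.042,54.2)])"
```

```text
carton_new 364 z [0.02  0.023] rect (array([ 459. , -293.4]), array([94.2, 62.9]), 53.2) circ (array([ 462.9, -290.3]), 51.9) mean [ 0.4685 -0.2757]
std mm [0.1 0.1 0.1]
now [ 0.48   -0.2842  0.1963] grip 0.0683 t 8.85 j [-0.68  0.3  -0.1   1.17 -0.   -0.05]
(0.49, -0.125, 0.2, 99) 1 / 1 rows 5 [0.1703, 0.2699, -0.007, -0.0001, -0.0003, 0.1254]
(0.4907, 0.0363, 0.18, 54.2) 1 / 1 rows 5 [0.3184, 0.0518, 0.04, 0.0, 0.0, 0.1244]
(0.4907, 0.0363, 0.042, 54.2) 1 / 1 rows 3 [0.0, 0.0, 0.276, 0.0, 0.0, 0.0]
```

Request:
carry_out --increments '[[[0.17,0.27,-0.007,0,0,0.1254],[0.17,0.27,-0.007,0,0,0.1254],[0.17,0.27,-0.007,0,0,0.1254],[0.17,0.27,-0.007,0,0,0.1254],[0.17,0.27,-0.007,0,0,0.1254]]]' --jaw 0

```text
clock: 9.48
tcp_pos: [0.4907, -0.1245, 0.2009]
orientation: [-0.0, 0.65, 0.76, -0.0]
wrist_force: [-0.0, -0.2, 0.3]
finger_gap: 0.0851
grip_force: 0.0
```

Request:
carry_out --increments '[[[0.318,0.052,0.04,0,0,0.1244],[0.318,0.052,0.04,0,0,0.1244],[0.318,0.052,0.04,0,0,0.1244],[0.318,0.052,0.04,0,0,0.1244],[0.318,0.052,0.04,0,0,0.1244]]]'

```text
clock: 10.1
tcp_pos: [0.4911, 0.0368, 0.1806]
orientation: [-0.0, 0.89, 0.455, -0.001]
wrist_force: [0.7, 0.1, 0.3]
finger_gap: 0.0852
grip_force: 0.0
```

```bash
python3 -c "
from h import *
c=(.4907,.0363)
f,W=cloud();meas(W,['small','carton_new','mid'])
plan([(*c,.042,54.2)])"
```

```text
small 128 z [0.055 0.059] rect (array([ 341. , -273.1]), array([32.2, 35.3]), 46.7) circ (array([ 341.2, -272.4]), 18.4) mean [ 0.3407 -0.2715]
carton_new 555 z [0.02  0.023] rect (array([ 468.7, -299.4]), array([92.9, 85.6]), 53.6) circ (array([ 472.9, -292.3]), 54.9) mean [ 0.4793 -0.2849]
mid 153 z [0.065 0.069] rect (array([ 430.5, -353.2]), array([37.1, 35.8]), 2.3) circ (array([ 430.6, -352.9]), 19.1) mean [ 0.4311 -0.3521]
std mm [0.1 0.3 0.1]
now [0.4913 0.0358 0.1808] grip 0.0853 t 10.35 j [-0.09  0.19 -0.29  1.09 -0.    2.1 ]
(0.4907, 0.0363, 0.042, 54.2) 1 / 1 rows 3 [0.0001, -0.0015, 0.2777, -0.0001, 0.0001, 0.0003]
```

Request:
carry_out --increments '[[[0,-0.001,0.12,0,0,0],[0,-0.001,0.23,0,0,0],[0,-0.001,0.277,0,0,0],[0,-0.001,0.277,0,0,0]]]'

```text
clock: 10.85
tcp_pos: [0.4893, 0.0357, 0.0409]
orientation: [-0.001, 0.89, 0.456, -0.002]
wrist_force: [-0.6, -0.1, 0.6]
finger_gap: 0.0855
grip_force: 0.0
```

Request:
carry_out --increments '[[[0,0,0,0,0,0],[0,0,0,0,0,0],[0,0,0,0,0,0],[0,0,0,0,0,0],[0,0,0,0,0,0]]]' --jaw 1 --squeeze 30

```text
clock: 11.48
tcp_pos: [0.4925, 0.0358, 0.0445]
orientation: [0.001, 0.89, 0.456, 0.001]
wrist_force: [-1.1, 0.9, 5.8]
finger_gap: 0.0464
grip_force: 30.6
```

Request:
carry_out --increments '[[[0,0,-0.1,0,0,0],[0,0,-0.2,0,0,0],[0,0,-0.3,0,0,0],[0,0,-0.3,0,0,0]]]'

```text
clock: 11.98
tcp_pos: [0.4942, 0.0357, 0.1978]
orientation: [0.003, 0.89, 0.456, 0.004]
wrist_force: [0.6, -0.5, -1.3]
finger_gap: 0.0461
grip_force: 31.7
```

```bash
python3 -c "
from h import *
c=(.6584,-.0374)
plan([(*c,.19,54.2),(*c,.044,54.2)])"
```

```text
std mm [1.4 0.1 2.2]
now [0.4919 0.0358 0.1941] grip 0.0458 t 12.175 j [-0.09  0.18 -0.27  1.12 -0.    2.1 ]
(0.6584, -0.0374, 0.19, 54.2) 1 / 1 rows 4 [0.0758, 0.3558, 0.0075, -0.0003, 0.0002, 0.0001]
(0.6584, -0.0374, 0.044, 54.2) 1 / 1 rows 3 [0.0, 0.0, 0.292, 0.0, 0.0, 0.0]
```

Request:
carry_out --increments '[[[0.076,0.356,0,0,0,0],[0.076,0.356,0,0,0,0],[0.076,0.356,0,0,0,0],[0.076,0.356,0,0,0,0],[0.076,0.356,0,0,0,0]]]'

```text
clock: 12.8
tcp_pos: [0.6565, -0.0371, 0.1903]
orientation: [-0.001, 0.89, 0.456, -0.002]
wrist_force: [-0.0, 0.2, -0.4]
finger_gap: 0.0463
grip_force: 31.7
```

```bash
python3 -c "
from h import *
c=(.6584,-.0374)
env.read_camera('top');env.read_camera('top');
plan([(*c,.046,54.2)])"
```

```text
std mm [0.3 0.1 0.6]
now [ 0.6568 -0.0366  0.1931] grip 0.0462 t 13.1 j [-0.18  0.5   0.18  1.25 -0.    2.02]
(0.6584, -0.0374, 0.046, 54.2) 1 / 1 rows 3 [0.0006, 0.0033, 0.2942, 0.0001, -0.0, 0.0002]
```

Request:
carry_out --increments '[[[0.001,0.003,0.12,0,0,0],[0.001,0.003,0.22,0,0,0],[0.001,0.003,0.27,0,0,0],[0.001,0.003,0.294,0,0,0],[0.001,0.003,0.294,0,0,0]]]'

```text
clock: 13.72
tcp_pos: [0.6594, -0.0377, 0.0464]
orientation: [0.0, 0.89, 0.456, 0.0]
wrist_force: [-0.2, 0.3, 0.0]
finger_gap: 0.0464
grip_force: 31.8
```

Request:
carry_out --increments '[[[0,0,0,0,0,0],[0,0,0,0,0,0],[0,0,0,0,0,0],[0,0,0,0,0,0]]]' --jaw 0.15

```text
clock: 14.22
tcp_pos: [0.6595, -0.0379, 0.0461]
orientation: [0.0, 0.89, 0.456, 0.0]
wrist_force: [0.4, -0.1, -0.2]
finger_gap: 0.0725
grip_force: 0.0
```

Request:
carry_out --increments '[[[0,0,-0.08,0,0,0],[0,0,-0.18,0,0,0],[0,0,-0.28,0,0,0],[0,0,-0.28,0,0,0]]]'

```text
clock: 14.72
tcp_pos: [0.6622, -0.0383, 0.1914]
orientation: [0.003, 0.89, 0.456, 0.004]
wrist_force: [0.3, 0.8, -0.1]
finger_gap: 0.0725
grip_force: 0.0
```

```bash
python3 -c "
from h import *
c=(.5325,.1222)
plan([(*c,.17,54.2),(*c,.028,54.2)])"
```

```text
std mm [1.4 0.2 2.6]
now [ 0.66   -0.0379  0.187 ] grip 0.0723 t 14.925 j [-0.18  0.5   0.17  1.24 -0.    2.02]
(0.5325, 0.1222, 0.17, 54.2) 1 / 1 rows 4 [0.1109, -0.394, 0.0349, -0.0004, 0.0002, 0.0001]
(0.5325, 0.1222, 0.028, 54.2) 1 / 1 rows 3 [0.0, 0.0, 0.284, 0.0, 0.0, 0.0]
```

Request:
carry_out --increments '[[[0.111,-0.394,0,0,0,0],[0.111,-0.394,0,0,0,0],[0.111,-0.394,0,0,0,0],[0.111,-0.394,0,0,0,0],[0.111,-0.394,0,0,0,0]]]' --jaw 0

```text
clock: 15.55
tcp_pos: [0.5311, 0.123, 0.1849]
orientation: [-0.0, 0.89, 0.457, -0.001]
wrist_force: [0.6, -0.6, -0.6]
finger_gap: 0.0854
grip_force: 0.0
```

```bash
python3 -c "
from h import *
T['large']=((.6584,-.0374),.04,.066,.1)
f,W=cloud();meas(W,['carton_new','mid','large','cup','stack'])
c=(.5325,.1222)
plan([(*c,.028,54.2)])"
```

```text
carton_new 553 z [0.02  0.024] rect (array([ 468.3, -300.2]), array([94.8, 85.6]), 53.9) circ (array([ 472.2, -293.4]), 55.7) mean [ 0.4793 -0.285 ]
mid 153 z [0.065 0.068] rect (array([ 430.3, -352.8]), array([37.5, 36.4]), 2.0) circ (array([ 431. , -353.3]), 20.3) mean [ 0.4307 -0.3523]
large 173 z [0.077 0.08 ] rect (array([659.4, -37.9]), array([39. , 39.8]), 2.0) circ (array([660.7, -38.9]), 21.0) mean [ 0.6594 -0.0388]
cup 53 z [0.039 0.044] rect (array([530.7, 115.8]), array([48.9, 60.8]), 71.0) circ (array([532.7, 121.9]), 31.2) mean [0.5287 0.1143]
stack 427 z [0.068 0.072] rect (array([710.6,  31.9]), array([63.7, 63.3]), 50.1) circ (array([709.6,  34.9]), 35.3) mean [0.71   0.0327]
std mm [0.3 0.4 0.1]
now [0.5328 0.1215 0.1853] grip 0.0856 t 15.8 j [ 0.08  0.29 -0.15  1.13 -0.    2.27]
(0.5325, 0.1222, 0.028, 54.2) 1 / 1 rows 3 [0.0008, -0.0014, 0.3146, 0.0, 0.0, -0.0002]
```

Large bottle is placed within 2 mm. Now the cup.

Request:
carry_out --increments '[[[0,0,0.12,0,0,0],[0,0,0.24,0,0,0],[0,0,0.314,0,0,0],[0,0,0.314,0,0,0]]]'

```text
clock: 16.3
tcp_pos: [0.5297, 0.1212, 0.0257]
orientation: [-0.001, 0.89, 0.455, -0.003]
wrist_force: [-0.8, -0.3, 0.1]
finger_gap: 0.0854
grip_force: 0.0
```

Request:
carry_out --increments '[[[0,0,0,0,0,0],[0,0,0,0,0,0],[0,0,0,0,0,0],[0,0,0,0,0,0],[0,0,0,0,0,0]]]' --jaw 1 --squeeze 20

```text
clock: 16.92
tcp_pos: [0.5341, 0.1223, 0.031]
orientation: [0.001, 0.89, 0.456, 0.002]
wrist_force: [0.3, -2.0, 5.8]
finger_gap: 0.0606
grip_force: 22.0
```

Request:
carry_out --increments '[[[0,0,-0.06,0,0,0],[0,0,-0.16,0,0,0],[0,0,-0.26,0,0,0],[0,0,-0.3,0,0,0]]]'

```text
clock: 17.42
tcp_pos: [0.5336, 0.1227, 0.1832]
orientation: [0.001, 0.89, 0.456, 0.003]
wrist_force: [0.2, -0.0, -0.5]
finger_gap: 0.0606
grip_force: 21.9
```

```bash
python3 -c "
from h import *
r=env.read_camera('wrist');cv2.imwrite('pics/w1.png',r['frame'])
c=(.5047,-.1121)
plan([(*c,.17,54.2),(*c,.028,54.2)])"
```

```text
std mm [1.1 0.1 2.4]
now [0.5328 0.1226 0.1808] grip 0.0602 t 17.675 j [ 0.08  0.29 -0.17  1.12 -0.    2.27]
(0.5047, -0.1121, 0.17, 54.2) 1 / 1 rows 5 [-0.4137, 0.2287, 0.0218, -0.0001, 0.0001, 0.0001]
(0.5047, -0.1121, 0.028, 54.2) 1 / 1 rows 3 [0.0, 0.0, 0.284, 0.0, 0.0, 0.0]
```

View pics/w1.png

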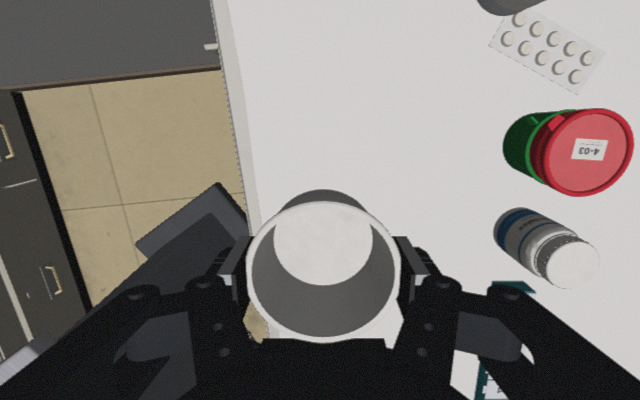

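The wrist view shows the cup held level between the pads, around (322,270). The large bottle stands near the stack at (545,250).

Request:
carry_out --increments '[[[-0.414,0.229,0,0,0,0],[-0.414,0.229,0,0,0,0],[-0.414,0.229,0,0,0,0],[-0.414,0.229,0,0,0,0],[-0.414,0.229,0,0,0,0]]]'

```text
clock: 18.3
tcp_pos: [0.5026, -0.1153, 0.177]
orientation: [-0.001, 0.891, 0.453, -0.001]
wrist_force: [-0.3, 0.5, 0.4]
finger_gap: 0.0604
grip_force: 21.9
```

```bash
python3 -c "
from h import *
c=(.5047,-.1121)
env.read_camera('top');env.read_camera('top');
plan([(*c,.0315,54.2)])"
```

```text
std mm [0.3 0.5 0.4]
now [ 0.5033 -0.1115  0.1779] grip 0.0602 t 18.6 j [-0.37  0.23 -0.24  1.1   0.    1.82]
(0.5047, -0.1121, 0.0315, 54.2) 1 / 1 rows 3 [0.0007, 0.0032, 0.2928, -0.0001, 0.0, 0.0004]
```

Request:
carry_out --increments '[[[0,0.003,0.12,0,0,0],[0,0.003,0.22,0,0,0],[0,0.003,0.27,0,0,0],[0,0.003,0.293,0,0,0],[0,0.003,0.293,0,0,0]]]'

```text
clock: 19.23
tcp_pos: [0.5052, -0.1127, 0.0322]
orientation: [-0.0, 0.89, 0.456, -0.0]
wrist_force: [0.4, 0.7, 0.5]
finger_gap: 0.0604
grip_force: 22.2
```

Request:
carry_out --increments '[[[0,0,0,0,0,0],[0,0,0,0,0,0],[0,0,0,0,0,0],[0,0,0,0,0,0]]]' --jaw 0.12

```text
clock: 19.73
tcp_pos: [0.5052, -0.1135, 0.0326]
orientation: [0.0, 0.89, 0.456, 0.0]
wrist_force: [0.4, -0.8, -0.2]
finger_gap: 0.0751
grip_force: 0.0
```

Request:
carry_out --increments '[[[0,0,-0.06,0,0,0],[0,0,-0.16,0,0,0],[0,0,-0.26,0,0,0],[0,0,-0.28,0,0,0]]]'

```text
clock: 20.23
tcp_pos: [0.5071, -0.1142, 0.1762]
orientation: [0.003, 0.89, 0.456, 0.002]
wrist_force: [-0.1, 0.0, -0.6]
finger_gap: 0.0751
grip_force: 0.0
```

```bash
python3 -c "
from h import *
f,W=cloud();meas(W,['small','carton_new'])
c=(.3407,-.2718)
plan([(*c,.17,54.2),(*c,.034,54.2)])"
```

```text
small 131 z [0.055 0.058] rect (array([ 340.5, -271.9]), array([33.1, 33.5]), 79.3) circ (array([ 340. , -272.9]), 18.6) mean [ 0.3406 -0.2712]
carton_new 551 z [0.02  0.023] rect (array([ 468.1, -300.1]), array([94.4, 85.6]), 53.2) circ (array([ 472.5, -293.8]), 55.5) mean [ 0.4793 -0.285 ]
std mm [1.  0.4 1.8]
now [ 0.5052 -0.1135  0.1726] grip 0.0756 t 20.475 j [-0.38  0.24 -0.25  1.08 -0.    1.82]
(0.3407, -0.2718, 0.17, 54.2) 1 / 1 rows 5 [-0.4492, -0.0818, 0.0058, -0.0004, 0.0001, 0.0001]
(0.3407, -0.2718, 0.034, 54.2) 1 / 1 rows 3 [0.0, 0.0, 0.272, 0.0, 0.0, 0.0]
```

Request:
carry_out --increments '[[[-0.449,-0.082,0,0,0,0],[-0.449,-0.082,0,0,0,0],[-0.449,-0.082,0,0,0,0],[-0.449,-0.082,0,0,0,0],[-0.449,-0.082,0,0,0,0]]]' --jaw 0

```text
clock: 21.1
tcp_pos: [0.3382, -0.2724, 0.1708]
orientation: [-0.001, 0.891, 0.454, -0.001]
wrist_force: [-0.1, 0.8, -0.5]
finger_gap: 0.0851
grip_force: 0.0
```

```bash
python3 -c "
from h import *
c=(.3407,-.2718)
f,W=cloud()
T['cupn']=((.5047,-.1121),.05,.028,.06);meas(W,['cupn'])
p,z=blob(W,(.4795,-.285),.054,.014,.0245);a=np.radians(54.2);u=np.array([np.cos(a),np.sin(a)]);n=np.array([u[1],-u[0]]);O=np.array([.5704,-.1595])
q=np.stack([(p-O)@n,(p-O)@u],1);print('carton x',np.percentile(q[:,0],[1,50,99]),'y',np.percentile(q[:,1],[1,50,99]),rect(p[np.abs(q[:,1]+.155)<.03]))
plan([(*c,.034,54.2)])"
```

```text
cupn 90 z [0.038 0.043] rect (array([ 506.8, -113.1]), array([60. , 60.3]), 46.4) circ (array([ 506.5, -113.1]), 31.1) mean [ 0.5075 -0.1129]
carton x [-0.04243039 -0.00060257  0.0414059 ] y [-0.18174072 -0.15412287 -0.12718285] (array([ 479.7, -284.7]), array([55.8, 85.6]), 53.3)
std mm [0.7 0.4 0.3]
now [ 0.3402 -0.271   0.1713] grip 0.0855 t 21.35 j [-0.86  0.09 -0.43  1.05  0.    1.34]
(0.3407, -0.2718, 0.034, 54.2) 1 / 1 rows 3 [-0.001, 0.002, 0.2747, -0.0002, -0.0001, 0.0004]
```

Request:
carry_out --increments '[[[0,0.002,0.12,0,0,0],[0,0.002,0.22,0,0,0],[0,0.002,0.274,0,0,0],[0,0.002,0.274,0,0,0]]]'

```text
clock: 21.85
tcp_pos: [0.3406, -0.2697, 0.0334]
orientation: [-0.003, 0.89, 0.457, -0.001]
wrist_force: [-0.1, -0.2, 0.5]
finger_gap: 0.0855
grip_force: 0.0
```

Request:
carry_out --increments '[[[0,0,0,0,0,0],[0,0,0,0,0,0],[0,0,0,0,0,0],[0,0,0,0,0,0],[0,0,0,0,0,0]]]' --jaw 1 --squeeze 30

```text
clock: 22.48
tcp_pos: [0.3421, -0.2729, 0.0367]
orientation: [0.001, 0.89, 0.456, 0.0]
wrist_force: [-0.5, 1.2, 5.8]
finger_gap: 0.0359
grip_force: 29.7
```

Request:
carry_out --increments '[[[0,0,-0.06,0,0,0],[0,0,-0.16,0,0,0],[0,0,-0.26,0,0,0],[0,0,-0.28,0,0,0]]]'

```text
clock: 22.98
tcp_pos: [0.3429, -0.274, 0.1793]
orientation: [0.004, 0.89, 0.456, 0.001]
wrist_force: [0.6, -0.3, -0.5]
finger_gap: 0.0357
grip_force: 30.9
```

```bash
python3 -c "
from h import *
c=(.4797,-.2847)
plan([(*c,.17,54.2)])"
```

```text
std mm [0.8 0.9 1.9]
now [ 0.3419 -0.2729  0.1769] grip 0.0353 t 23.175 j [-0.86  0.09 -0.43  1.06 -0.    1.34]
(0.4797, -0.2847, 0.17, 54.2) 1 / 1 rows 3 [0.1419, 0.2374, 0.0136, -0.0002, -0.0, 0.0001]
```

Request:
carry_out --increments '[[[0.142,0.237,0,0,0,0],[0.142,0.237,0,0,0,0],[0.142,0.237,0,0,0,0],[0.142,0.237,0,0,0,0],[0.142,0.237,0,0,0,0]]]'

```text
clock: 23.8
tcp_pos: [0.4772, -0.2832, 0.1744]
orientation: [-0.001, 0.89, 0.455, -0.001]
wrist_force: [-0.5, -0.1, -0.3]
finger_gap: 0.0353
grip_force: 30.9
```

```bash
python3 -c "
from h import *
c=(.4797,-.2847)
env.read_camera('top');env.read_camera('top');
plan([(*c,.0575,54.2)])"
```

```text
std mm [0.3 0.1 0.2]
now [ 0.478  -0.2838  0.1755] grip 0.0351 t 24.1 j [-0.68  0.31 -0.14  1.12 -0.    1.52]
(0.4797, -0.2847, 0.0575, 54.2) 1 / 1 rows 3 [0.0006, 0.0036, 0.2361, 0.0001, 0.0, -0.0]
```

Request:
carry_out --increments '[[[0,0.003,0.1,0,0,0],[0,0.003,0.17,0,0,0],[0,0.003,0.215,0,0,0],[0,0.003,0.236,0,0,0],[0,0.003,0.236,0,0,0]]]'

```text
clock: 24.72
tcp_pos: [0.4802, -0.2848, 0.0576]
orientation: [0.0, 0.89, 0.456, 0.0]
wrist_force: [-0.2, 0.2, -0.1]
finger_gap: 0.0355
grip_force: 31.6
```

Request:
carry_out --increments '[[[0,0,0,0,0,0],[0,0,0,0,0,0],[0,0,0,0,0,0],[0,0,0,0,0,0]]]' --jaw 0.25

```text
clock: 25.22
tcp_pos: [0.4803, -0.2848, 0.0575]
orientation: [0.0, 0.89, 0.456, 0.0]
wrist_force: [-0.1, 0.4, -0.2]
finger_gap: 0.0641
grip_force: 0.0
```

Request:
carry_out --increments '[[[0,0,-0.06,0,0,0],[0,0,-0.16,0,0,0],[0,0,-0.26,0,0,0],[0,0,-0.3,0,0,0]]]'

```text
clock: 25.72
tcp_pos: [0.4814, -0.2856, 0.2109]
orientation: [0.002, 0.89, 0.456, 0.001]
wrist_force: [0.5, -0.4, -1.0]
finger_gap: 0.0642
grip_force: 0.0
```

Request:
carry_out --increments '[[[0.45,-0.2,0,0,0,0],[0.45,-0.2,0,0,0,0],[0.45,-0.2,0,0,0,0],[0.45,-0.2,0,0,0,0],[0.45,-0.2,0,0,0,0]]]'

```text
clock: 26.35
tcp_pos: [0.5308, -0.0398, 0.2074]
orientation: [-0.0, 0.889, 0.459, 0.0]
wrist_force: [-1.4, -0.9, 0.8]
finger_gap: 0.0641
grip_force: 0.0
```

Request:
carry_out --increments '[[[0.3,-0.2,0,0,0,0],[0.3,-0.2,0,0,0,0],[0.3,-0.2,0,0,0,0],[0.3,-0.2,0,0,0,0],[0.3,-0.2,0,0,0,0]]]'

```text
clock: 26.98
tcp_pos: [0.5372, 0.1356, 0.2071]
orientation: [0.0, 0.89, 0.456, -0.0]
wrist_force: [0.3, 0.3, -0.2]
finger_gap: 0.0639
grip_force: 0.0
```

```bash
python3 -c "
from h import *
f,W=cloud();cv2.imwrite('pics/t9.png',cv2.resize(f[100:290,200:440],None,fx=3,fy=3))
T['cupn']=((.5047,-.1121),.05,.028,.06);T['sm']=((.4797,-.2847),.035,.062,.1);T['large']=((.6584,-.0374),.04,.066,.1)
meas(W,['cupn','sm','large','mid','stack','carton_new'])
s=env.read_camera('scene')['frame'];cv2.imwrite('pics/s9.png',cv2.resize(s[150:310,235:435],None,fx=3.6,fy=3.6))"
```

```text
cupn 89 z [0.038 0.042] rect (array([ 506.7, -113. ]), array([61.4, 58.5]), 1.1) circ (array([ 506.4, -113.1]), 31.0) mean [ 0.5072 -0.1139]
sm 126 z [0.076 0.079] rect (array([ 480., -286.]), array([32.6, 33. ]), 54.1) circ (array([ 479.5, -285.2]), 18.1) mean [ 0.48   -0.2854]
large 172 z [0.077 0.08 ] rect (array([659. , -37.6]), array([39.3, 40.2]), 1.9) circ (array([660.5, -38.4]), 21.2) mean [ 0.6595 -0.0386]
mid 158 z [0.065 0.069] rect (array([ 430.4, -352.8]), array([37.5, 35.5]), 2.0) circ (array([ 431.5, -352.8]), 20.1) mean [ 0.4309 -0.3518]
stack 426 z [0.068 0.072] rect (array([710.8,  31.9]), array([63.8, 63.7]), 49.8) circ (array([710.3,  35.3]), 35.5) mean [0.7101 0.0326]
carton_new 391 z [0.02  0.024] rect (array([ 468.6, -300.1]), array([94.4, 86.4]), 53.9) circ (array([ 472.4, -293.3]), 55.5) mean [ 0.4788 -0.2816]
```

View pics/s9.png

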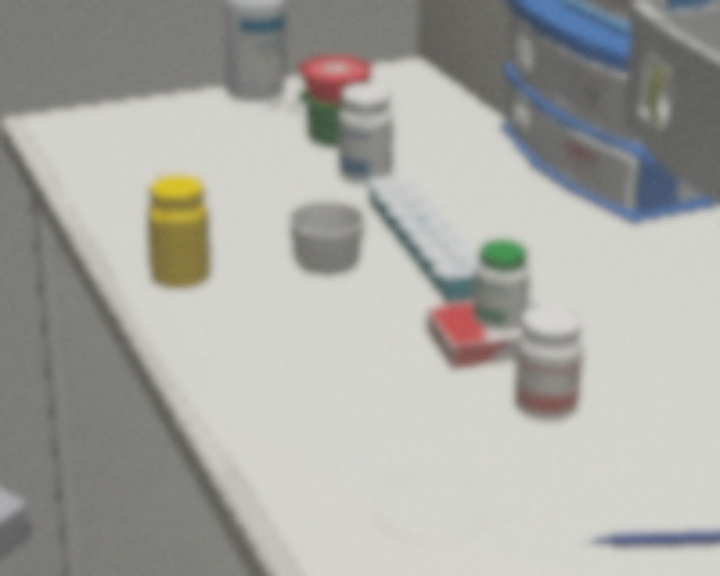

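View pics/t9.png

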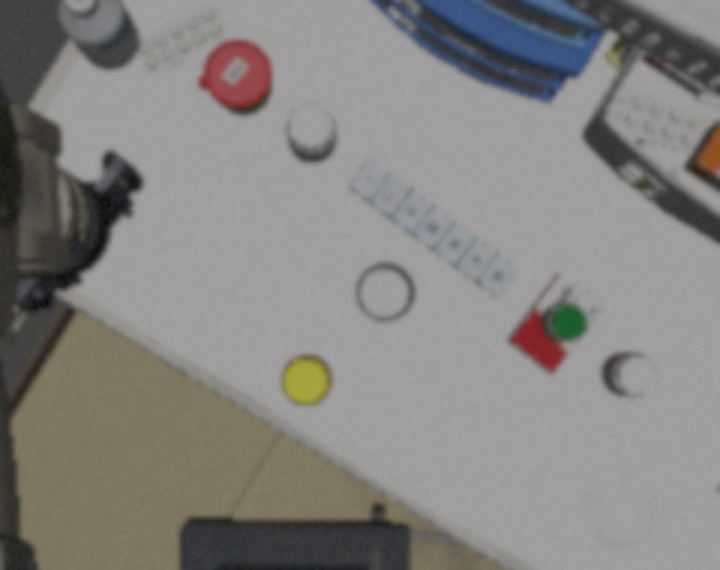

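Both views show everything in place and upright. In the top crop the large bottle is at (312,132), the cup at (385,292) and the small bottle on the carton at (567,322). The gripper is clear of everything.

```bash
python3 -c "
from h import *
print(env.hand_in())"
```

```text
the job is handed in; nothing more can be done
None
```

I set everything out and handed the job in; the hand-in gave no verdict, but my last camera measurements put every moved item within about 3 mm of its target, with the stack and middle bottle unmoved.

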